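Work an aluminium length past a post into its bay

TASK

Put the length of aluminium profile away by pushing it across the table: work one end in behind the steel post, then swing the other end in, until the whole length lies in the bay between the grey plinths with its long side flat against the back of the bay. Only push it, so that it stays flat on the table and is never lifted or tipped, and leave the other things on the table where they are.

Things in the scene. Friction and masses are not known exactly. Their poses are not given: they have to be found in the camera images.
- bar: The length of aluminium T-slot profile, square in section, lying on the table: 260 long, 30 wide, 30 high (mm), about 0.25 kg, loose and free to slide. Origin: middle of its underside. x axis along its length (either end is as good), z up.
- bay: U of fixed grey plinths, 35 mm high, open towards the robot, bare table as floor. Origin: middle of the mouth, table height. x points into the bay, back face at x = 75 mm; y to the left, inner side faces at y = +/-150 mm (side walls 30 thick, x 0 to 75). Back plinth x 75 to 165, small fixed printed keys on it, 6 high. Bar home: middle near x = 60 mm, parallel to bay y.
- post: Upright steel post fixed in the table at the mouth of the bay, in its right-hand (-y) half: 22 mm diameter, 45 mm high. Origin: centre of its foot. It leaves a gap to the left side wall that is shorter than the bar, so the bar's right-hand end must go in at a slant, behind the post, before the left-hand end can follow.
- canister: Black can, 64 mm diameter, 100 mm high, loose bystander; origin at the centre of its foot.
- glue: Small green glue bottle, 32 mm diameter, 85 mm high, loose bystander; origin at the centre of its foot.
- mug: White mug, 80 mm diameter, 90 mm high, loose bystander; origin at the centre of its foot.
- tape: Roll of paper tape lying flat, 90 mm diameter, 24 mm high, loose bystander; origin at the centre of its underside.
- driver: Screwdriver with a black handle, lying, loose bystander; its x axis runs along it.
- key: Grey printed key-shaped prototype, about 87 x 36 x 12 mm, lying flat, loose bystander; origin underneath, near its middle.

How it is judged:
By the outcome, as a careful person would: the job done as asked, in the order asked, and still so for the second after the job is handed in, with the robot touching nothing.
It also fails if it takes over 70 s, if anything falls off the work surface, if the arm or the gripper's body presses on something with over 40 N, if the wrist force passes 120 N, or if a joint passes its speed limit or range.

ROBOT

A 6-joint arm with a two-finger parallel gripper is mounted at the origin on the work surface. World frame = base frame: x ahead of the robot, y to its left, z up, the work surface at z = 0. Lengths are in m, angles in degrees, forces in N, time in s.
With the tool pointing down it reaches from about 0.375 to 0.9 m from the base axis. Payload 3.1 kg.
Tool frame: the origin (TCP) lies at the very end of the fingers, on their centre line; the grasp point (between the pads) lies 19 mm behind it (grip_point_offset is the distance from the TCP to the grasp point, in m); y points along the fingers, x is the direction in which the jaws open and shut, and the axes are right-handed (so a half turn about y gives the same grasp; the last joint's range is limited). The gripper opens to 87 mm and grips with 3 to 60 N. Pads are 19 mm wide; open, the fingers measure 117 mm over their backs; the gripper's body (75 mm by 190 mm) begins 51 mm behind the grasp point.
Start: joints at [-75.43, 30.224, 82.088, -0, 67.689, -10.227], TCP at [0.262, -0.567, 0.223] pointing down, gripper open.
Joint ranges: [-176.69, 176.69], [-43.24, 126.21], [12.49, 139.97], [-82, 262], [0, 151.66], [-163.58, 163.58]. Speed limits (degrees/s): [159.86, 159.86, 180, 180, 180, 180].

INTERFACE

Orientations are given as a 3x3 rotation matrix whose columns are the frame's x, y, z axes.
In Python, from rig import * gives the robot as it stands.
- The arm moves only by the tool send_rows, never from a script. Its argument "moves" is text: rows parted by semicolons, each of 5 numbers parted by spaces: the finger opening in mm, from 0 to 87, then the shift along the tool's x, y, z in mm, then the turn about the tool's y in degrees. In form: fingers dx dy dz yaw; .... A call has 1 to 20 rows; each row shifts and turns the commanded pose from where the row before left it, along the tool's axes as they then stand; what a row does not reach is not made up. A row lasts 1/12 s, in which the tool goes at most 41.7 mm and 7.16 degrees, less where a joint would pass 70% of its speed; a pose out of reach is approached as far as the arm can. A call is refused whole if a number of a shift passes 41.7 or a number of a turn 7.16, either way. A call with a gripper value outside its range is refused whole. The fingers move at their own pace and stop on an object; the grip force is fixed at half the most. Time passes only in rows, so rows that do not move let the fingers close. It gives the time, the measured TCP pose, the force and the opening at its end, in the units of the state.
- read_state(): the state, without advancing time (a new reading comes with each control period).
- capture(name): name is "scene" or "top" or "wrist"; returns a dict with "image" (420x560x3 uint8, blue, green, red), "z_map" (420x560 float32, m along the optical axis (not along the pixel's ray), 0 where there is no reading), "mtx" (3x3 intrinsics, pixels), "origin" and "rotation" of the camera in the world; the wrist camera has in their place "tool_from_camera" (4x4, takes a point from camera to tool coordinates, whose origin is the TCP and whose axes are the tool frame's). Camera axes: x right, y up, looking along -z (the intrinsics and any distortion apply to the point x, -y, -z); pixel columns grow to the right and rows downward; lengths in m; the calibration is good to about 2 mm. The wrist camera is an equidistant fisheye: a pixel r from the principal point sees the ray r / f radians off the axis. A picture is of the moment at which its call begins: read the wrist's pose just before it.
- hand_in(): hands the job in, once; it reports no verdict.
Trained networks look in a picture, given as the dict that the camera call returned (one of the last four; its "shot" number tells which), for a name from the list of things; names that differ only in an ending like _2 or _b are one class to them, and where a whole thing is asked for, a point or a joint stands for the part that bears it (a point fixed in the world has none). Each returns a list of dicts, best first, with "p" (0 to 1); they miss things now and then, are a little off and sometimes report something else, mostly with a low value. They report only what shows in the picture. A call takes as long as a camera call.
- search_frame(picture, name): "bbox" ([left, top, right, bottom] in pixels, round what is visible of it).
- masks_of(picture, name): "region" (420x560 bool, what is visible of it) and "bbox" ([left, top, right, bottom] in pixels, round what is visible of it).
- mark_of(picture, name): "pixel" ([row, column] in pixels: a listed point, or the origin of a listed thing).
The state is a dict: "time_s": time; "joint_positions": joint angles; "qvel": joint speeds; "tau": joint torques, N m; "position": TCP position; "tcp_rot": TCP orientation; "force": force on the tool from outside, world axes, zero at the start; "moment": the same for the moment, N m; "opening": opening from 0.0 (shut) to 1.0 (fully open).
Only numpy, scipy, OpenCV 4.12 (cv2) and the standard library are available. Lean on these libraries where they do the work, as an engineer would, in place of code of your own. Each camera call takes 0.05 s, during which the arm holds its last target. There are 200 camera calls.

## Working session

There is one attempt and no reset: what is moved stays moved. The work goes in short steps, Python scripts to look and compute and a tool call to move; the robot and the scene stay as the last step left them, time stands still between calls to the robot, and variables do not carry over. Pictures are saved under pics/ and viewed, about 8 in all and at most 12, crops included, and the job is handed in when it is done.

Besides the shell and the picture viewer there is one more tool, called after "Request:" in YAML: its name, and indented under it one key for each argument. send_rows: Moves the arm, as the interface text tells. Its arguments: {"type":"object","properties":{"moves":{"type":"string"}},"required":["moves"]}

```bash
ls; mkdir -p pics
cat > h.py <<'E'
from rig import *
import numpy as np, cv2
def pts(c, mask=None):
    """world points (HxWx3) of scene/top camera"""
    z=c["z_map"]; K=np.array(c["mtx"]); v,u=np.mgrid[:420,:560]
    p=np.stack([(u-K[0,2])/K[0,0]*z, -(v-K[1,2])/K[1,1]*z, -z],-1)
    return p@np.array(c["rotation"]).T+np.array(c["origin"])
E
python3 - <<'E'
from h import *
s=read_state(); print(s["position"],np.round(s["tcp_rot"],3).tolist(),s["force"],s["time_s"])
ims=[]
for n in ["top","scene"]:
    c=capture(n); cv2.imwrite(f"pics/{n}0.png",c["image"]); P=pts(c)
    print(n,c["origin"],np.round(c["rotation"],2).tolist(), [k for k in c])
    for t in ["bar","bay","post","canister","glue","mug","tape","driver","key"]:
        r=masks_of(c,t)
        for d in r[:2]:
            m=d["region"]&(c["z_map"]>0); q=P[m]
            if len(q): print(t,round(d["p"],2),np.round(d["bbox"]).tolist(),len(q),"med",np.round(np.median(q,0),3),"min",np.round(np.percentile(q,2,axis=0),3),"max",np.round(np.percentile(q,98,axis=0),3))
E
```

```text
pics
[ 0.2619701  -0.56663635  0.22156868] [[0.419, -0.001, 0.908], [-0.908, 0.002, 0.419], [-0.002, -1.0, 0.0]] [-0.42443885 -0.61977406 -0.2988534 ] 0.0
top [0.42735215 0.02056901 1.36570204] [[0.01, 1.0, -0.09], [-1.0, 0.0, -0.02], [-0.02, 0.09, 1.0]] ['image', 'z_map', 'mtx', 'origin', 'rotation', 'shot']
bar 0.6 [230.0, 205.0, 314.0, 238.0] 780 med [0.51  0.067 0.029] min [ 0.469 -0.051  0.023] max [0.554 0.184 0.034]
bay 0.98 [228.0, 122.0, 352.0, 194.0] 3875 med [0.736 0.028 0.034] min [ 0.626 -0.153  0.012] max [0.803 0.196 0.042]
post 0.59 [316.0, 173.0, 320.0, 184.0] 36 med [ 0.64  -0.072  0.043] min [ 0.631 -0.081  0.027] max [ 0.649 -0.063  0.049]
canister 0.93 [401.0, 215.0, 430.0, 236.0] 516 med [ 0.491 -0.349  0.096] min [ 0.463 -0.385  0.007] max [ 0.52  -0.33   0.103]
glue 0.67 [228.0, 206.0, 314.0, 236.0] 838 med [0.513 0.064 0.029] min [ 0.467 -0.051  0.013] max [0.554 0.187 0.034]
glue 0.59 [375.0, 228.0, 388.0, 239.0] 111 med [ 0.471 -0.259  0.057] min [ 0.456 -0.275  0.013] max [ 0.486 -0.249  0.086]
mug 0.92 [126.0, 161.0, 164.0, 195.0] 817 med [0.639 0.456 0.0
[... 958 characters left out ...]
.0, 292.0, 193.0, 341.0] 1268 med [ 0.507 -0.376  0.085] min [ 0.47  -0.395  0.005] max [ 0.525 -0.341  0.102]
canister 0.49 [268.0, 111.0, 326.0, 130.0] 314 med [0.364 0.395 0.017] min [ 0.321  0.347 -0.003] max [0.427 0.502 0.027]
mug 0.72 [360.0, 113.0, 392.0, 154.0] 974 med [0.64  0.419 0.058] min [0.601 0.402 0.004] max [0.676 0.483 0.091]
tape 0.92 [377.0, 162.0, 414.0, 190.0] 447 med [0.745 0.323 0.018] min [0.698 0.279 0.   ] max [0.781 0.364 0.026]
driver 0.55 [269.0, 110.0, 323.0, 126.0] 292 med [0.361 0.391 0.018] min [0.323 0.347 0.   ] max [0.421 0.489 0.027]
key 0.9 [218.0, 345.0, 254.0, 377.0] 438 med [ 0.661 -0.379  0.011] min [ 0.608 -0.4    0.004] max [ 0.687 -0.363  0.015]
```

```bash
cat >> h.py <<'E'
def grid(c,x0=.38,x1=.86,y0=-.45,y1=.55,s=.002):
    """max-height map, rows x descending, cols y descending"""
    P=pts(c).reshape(-1,3); P=P[c["z_map"].ravel()>0]
    return P
def barfit(c):
    P=pts(c); best=None
    d=masks_of(c,"bar")
    for e in d:
        q=P[e["region"]&(c["z_map"]>0)]; q=q[(q[:,2]>.022)&(q[:,2]<.037)]
        if len(q)<200: continue
        (cx,cy),(w,h),a=cv2.minAreaRect((q[:,:2]*1000).astype(np.float32))
        b=cv2.boxPoints(((cx,cy),(w,h),a)); 
        l0,l1=b[1]-b[0],b[2]-b[1]; L=l0 if np.hypot(*l0)>np.hypot(*l1) else l1
        if L[1]<0: L=-L
        print("bar",round(e["p"],2),"c",np.round([cx,cy],1),"wh",np.round([w,h],1),"dir from +y (deg, + toward +x)",round(np.degrees(np.arctan2(L[0],L[1])),1)); break
E
python3 - <<'E'
from h import *
c=capture("top"); barfit(c)
P=pts(c); r=masks_of(c,"bay")[0]
q=P[r["region"]&(c["z_map"]>0)]; q=q[(q[:,2]>.028)&(q[:,2]<.045)]*1000
(cx,cy),(w,h),a=cv2.minAreaRect(q[:,:2].astype(np.float32)); print("bay",cx,cy,w,h,a, cv2.boxPoints(((cx,cy),(w,h),a)).round(1).tolist())
g=cv2.resize(c["image"][100:300,120:440],None,fx=2.5,fy=2.5,interpolation=cv2.INTER_CUBIC); cv2.imwrite("pics/t1.png",g)
c=capture("scene"); barfit(c); P=pts(c)
m=(P[...,0]>.55)&(P[...,0]<.9)&(P[...,1]>-.2)&(P[...,1]<.25)&(P[...,2]>.028)&(P[...,2]<.038)
q=P[m]*1000
(cx,cy),(w,h),a=cv2.minAreaRect(q[:,:2].astype(np.float32)); print("bay",cx,cy,w,h,a, cv2.boxPoints(((cx,cy),(w,h),a)).round(1).tolist())
cv2.imwrite("pics/s1.png",cv2.resize(c["image"][80:400,120:460],None,fx=1.8,fy=1.8,interpolation=cv2.INTER_CUBIC))
E
```

```text
bar 0.6 c [511.8  66.5] wh [ 30.  257.7] dir from +y (deg, + toward +x) -17.4
bay 640.8268432617188 454.4750671386719 97.88197326660156 76.4311294555664 64.99601745605469 [[585.5, 426.29998779296875], [654.7999877929688, 394.0], [696.0999755859375, 482.70001220703125], [626.9000244140625, 515.0]]
bar 0.97 c [511.7  64.6] wh [ 30.5 262.5] dir from +y (deg, + toward +x) -17.4
bay 725.0559692382812 5.1542205810546875 409.32586669921875 349.7161865234375 89.96980285644531 [[550.0999755859375, -199.39999389648438], [899.7999877929688, -199.60000610351562], [900.0, 209.6999969482422], [550.2999877929688, 209.89999389648438]]
```

View pics/t1.png

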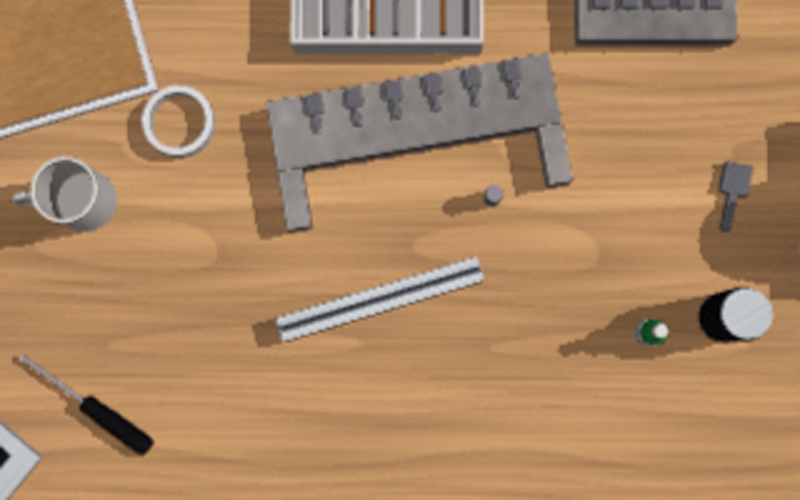

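View pics/s1.png

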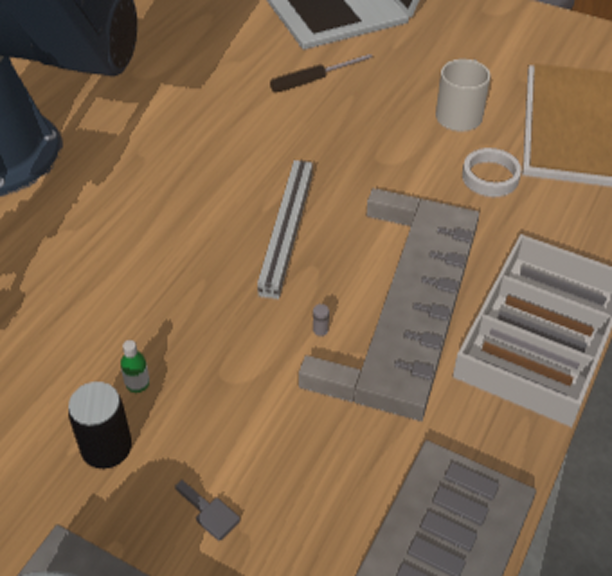

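Run:
```python
from h import *
for n in ["top","scene"]:
    c=capture(n); P=pts(c)*1000; 
    m=(P[...,0]>570)&(P[...,0]<860)&(P[...,1]>-185)&(P[...,1]<250)&(P[...,2]>28)&(P[...,2]<45)&(np.hypot(P[...,0]-640,P[...,1]+72)>25)
    k,l,st,_=cv2.connectedComponentsWithStats(m.astype(np.uint8)); i=1+np.argmax(st[1:,4]); q=P[l==i]
    r=cv2.minAreaRect(q[:,:2].astype(np.float32)); b=cv2.boxPoints(r).round(1); print(n,len(q),r,b.tolist(),np.median(q[:,2]))
    from scipy.optimize import minimize
    # template fit: mean signed outside-distance over U + coverage
    s=2; X,Y=np.meshgrid(np.arange(560,860,s),np.arange(-220,260,s),indexing="ij")
    occ=np.zeros(X.shape,bool); ii=((q[:,0]-560)/s).astype(int);jj=((q[:,1]+220)/s).astype(int); ok=(ii<X.shape[0])&(jj<X.shape[1]); occ[ii[ok],jj[ok]]=1
    occ=cv2.morphologyEx(occ.astype(np.uint8),cv2.MORPH_CLOSE,np.ones((5,5)))>0
    def f(p):
        t=np.radians(p[2]); a=(X-p[0])*np.cos(t)+(Y-p[1])*np.sin(t); d=-(X-p[0])*np.sin(t)+(Y-p[1])*np.cos(t)
        U=(abs(d)<180)&(a>0)&(a<165)&~((abs(d)<150)&(a<75)); return -(U&occ).sum()/(U|occ).sum()
    best=min((minimize(f,[x0,15,t0],method="Nelder-Mead",options=dict(initial_simplex=[[x0,15,t0],[x0+12,15,t0],[x0,30,t0],[x0,15,t0+5]])) for x0 in(620,640) for t0 in(-5,-9,-13,5,9)),key=lambda o:o.fun); print(best.x.round(1),best.fun)
    q=P[(np.hypot(P[...,0]-640,P[...,1]+72)<25)&(P[...,2]>38)&(P[...,2]<50)]; print("post top",cv2.minEnclosingCircle(q[:,:2].astype(np.float32)))
```

```text
top 3674 ((709.6931762695312, 20.711135864257812), (166.0943145751953, 360.2028503417969), 9.937878608703613) [[596.7999877929688, 183.8000030517578], [659.0, -171.0], [822.5999755859375, -142.39999389648438], [760.4000244140625, 212.39999389648438]] 34.28675813862769
[626.4   5.3  10.1] -0.9739336492890995
post top ((641.7699584960938, -72.356201171875), 10.184885025024414)
scene 4826 ((709.4061889648438, 18.232345581054688), (164.8975372314453, 366.04058837890625), 10.167369842529297) [[595.9000244140625, 183.8000030517578], [660.5999755859375, -176.5], [822.9000244140625, -147.39999389648438], [758.2999877929688, 212.89999389648438]] 34.46541726706454
[627.2   2.1  10.1] -0.9719685708218305
post top ((641.8054809570312, -77.053955078125), 11.737000465393066)
```

Request:
send_rows:
  moves: "87 0 0 0 3.7;87 0 0 0 3.7;87 -28 0 20 0;87 -28 0 20 0;87 -28 0 20 0;87 -28 0 20 0;87 -28 0 20 0;87 -28 0 20 0;87 -28 0 20 0;87 -28 0 20 0;87 -28 0 20 0;87 -28 0 20 0;87 -28 0 20 0;87 -28 0 20 0;87 -28 0 20 0;87 -28 0 20 0;87 -28 0 20 0;87 -28 0 20 0;87 -28 0 20 0;87 -28 0 20 0"

```text
time_s: 3.02
position: [0.4554, 0.023, 0.2229]
tcp_rot: [[0.299, 0.001, 0.954], [-0.954, -0.0, 0.299], [0.0, -1.0, 0.001]]
force: [0.9, -1.1, 0.4]
opening: 0.999
```

```bash
cat >> h.py <<'E'
TB=np.radians(10.1); XB=np.array([np.cos(TB),np.sin(TB)]); YB=np.array([-XB[1],XB[0]]); OB=np.array([627.,4.])
def w2b(p): p=np.asarray(p)-OB; return np.array([p@XB,p@YB])
def b2w(p): return OB+p[0]*XB+p[1]*YB
def go(bx,by,phi,z=13):
    """tool shift to bay point (mm), tool x at slant phi (right end forward), TCP height z"""
    s=read_state(); R=np.array(s["tcp_rot"]); p=np.array(s["position"])*1000
    a=np.degrees(np.arctan2(R[0,0],-R[1,0]))-10.1
    d=np.append(b2w([bx,by])-p[:2],z-p[2]); 
    print("t",s["time_s"],"tcp bay",w2b(p[:2]).round(1),"z",p[2].round(1),"phi",a.round(2),"F",np.round(s["force"],1),"| tool shift",(R.T@d).round(1),"yaw",round(a-phi,2))
def look(n="scene"):
    c=capture(n); P=pts(c)
    for e in masks_of(c,"bar"):
        q=P[e["region"]&(c["z_map"]>0)]; q=q[(q[:,2]>.022)&(q[:,2]<.037)]
        if len(q)<200: continue
        b=cv2.boxPoints(cv2.minAreaRect((q[:,:2]*1000).astype(np.float32))); b=np.array([w2b(v) for v in b])
        l0,l1=b[1]-b[0],b[2]-b[1]; L,W=(l0,l1) if np.hypot(*l0)>np.hypot(*l1) else (l1,l0)
        if L[1]>0: L=-L
        print(n,"bar p",round(e["p"],2),"bay c",b.mean(0).round(1),"size",np.hypot(*L).round(1),np.hypot(*W).round(1),"phi",np.degrees(np.arctan2(L[0],-L[1])).round(2)); break
    return c
E
python3 -c "
from h import *
look(); look('top')
f=np.radians(7.3);a=np.array([np.sin(f),-np.cos(f)]);n=np.array([np.cos(f),np.sin(f)])
t=np.array([-102.6,80.7])+20*a-54*n; print(t); go(*t,7.3)"
```

```text
scene bar p 0.86 bay c [-103.    81.6] size 267.3 31.7 phi 7.2
top bar p 0.68 bay c [-102.2   82.4] size 259.9 30.2 phi 7.2
[-153.62100773   54.00062228]
t 3.2167 tcp bay [-166.2   47.8] z 222.6 phi 7.47 F [-0.4 -0.6 -0.4] | tool shift [ -4.6 209.6  13.3] yaw 0.17
```

Request:
send_rows:
  moves: "87 -4 35 4 0;87 0 35 4 0;87 0 35 4 0;87 0 35 0 0;87 0 35 0 0;87 0 25 0 0;87 0 10 0 0;87 0 0 0 0"

```text
time_s: 3.88
position: [0.4638, 0.0275, 0.0107]
tcp_rot: [[0.297, -0.005, 0.955], [-0.955, 0.001, 0.297], [-0.002, -1.0, -0.004]]
force: [-0.4, 0.4, -0.4]
opening: 0.997
```

```bash
python3 -c "
from h import *
f=np.radians(7.3);a=np.array([np.sin(f),-np.cos(f)]);n=np.array([np.cos(f),np.sin(f)])
t=np.array([-102.6,81.5])+20*a-24.5*n; go(*t,7.3)"
```

```text
t 3.8833 tcp bay [-156.5   51.7] z 10.7 phi 7.17 F [-0.4  0.4 -0.4] | tool shift [-2.7 -2.4 32.7] yaw -0.13
```

Request:
send_rows:
  moves: "87 0 0 10 0;87 0 0 10 0;87 0 0 6 0;87 0 0 4 0;87 0 0 2.4 -0.9;87 0 0 2.4 -0.9;87 0 0 2.4 -0.9;87 0 0 2.4 -0.9;87 0 0 2.4 -0.9;87 0 0 2.4 -0.9;87 0 0 2.4 -0.9;87 0 0 2.4 -0.9;87 0 0 2.4 -0.9;87 0 0 2.4 -0.9;87 0 0 2.4 -0.9;87 0 0 2.4 -0.9;87 0 0 0 0"

```text
time_s: 5.3
position: [0.5212, 0.0488, 0.0125]
tcp_rot: [[0.474, 0.001, 0.881], [-0.881, 0.0, 0.474], [0.0, -1.0, 0.001]]
force: [0.4, 0.9, 0.9]
opening: 0.999
```

```bash
python3 -c "
from h import *
go(0,0,18); c=look(); c=look('top')"
```

```text
t 5.3 tcp bay [-96.3  62.6] z 12.5 phi 18.17 F [0.4 0.9 0.9] | tool shift [89.6 -0.4 72. ] yaw 0.17
scene bar p 0.83 bay c [-51.4   1.6] size 78.3 30.9 phi 17.69
```

Request:
send_rows:
  moves: "87 0 0 6 0;87 0 0 6 0;87 0 0 6 0;87 0 0 6 0;87 0 0 6 0;87 0 0 6 0;87 0 0 6 0;87 0 0 6 0;87 0 0 6 0;87 0 0 5 0;87 0 0 3 0;87 0 0 0 0;87 0 0 -15 0;87 0 0 -25 0;87 0 -40 0 0;87 -30 -30 0 0;0 -30 -30 0 0;0 -30 0 0 0;0 -30 0 0 0;0 -30 0 0 0"

```text
time_s: 7.17
position: [0.4697, 0.1913, 0.1127]
tcp_rot: [[0.472, 0.003, 0.882], [-0.882, 0.001, 0.472], [0.001, -1.0, 0.003]]
force: [0.1, 0.0, -1.2]
opening: 0.78
```

```bash
python3 -c "
from h import *
go(0,0,18); c=look(); c=look('top')"
```

```text
t 7.1667 tcp bay [-122.  212.] z 112.7 phi 18.03 F [ 0.1  0.  -1.2] | tool shift [239.3 100.   50.1] yaw 0.03
scene bar p 0.9 bay c [-19.7 110. ] size 269.0 30.3 phi 18.22
top bar p 0.76 bay c [-13.4  95.2] size 221.6 31.0 phi 18.07
```

Request:
send_rows:
  moves: "0 -20 0 10 0;0 -19 0 25 0;0 0 0 25 0;0 0 0 5 0;0 0 0 0 0;0 0 0 0 0;0 0 0 0 0;0 0 35 0 0;0 0 35 0 0;0 0 25 0 0;0 0 5 0 0;0 0 0 0 0"

```text
time_s: 8.37
position: [0.5061, 0.254, 0.0099]
tcp_rot: [[0.472, -0.005, 0.882], [-0.882, -0.002, 0.472], [-0.001, -1.0, -0.005]]
force: [-0.2, 0.1, 0.1]
opening: 0.005
```

```bash
python3 -c "
from h import *
go(-71.7,265.8,18); print(read_state()['opening']); c=look(); c=look('top')"
```

```text
t 8.3667 tcp bay [-75.2 267.3] z 9.9 phi 18.04 F [-0.2  0.1  0.1] | tool shift [ 2.5 -3.1  2.8] yaw 0.04
0.004639866011821504
scene bar p 0.63 bay c [-19.1 107.7] size 260.4 30.3 phi 18.09
top bar p 0.75 bay c [-18.6 110.5] size 257.2 31.1 phi 18.2
```

Request:
send_rows:
  moves: "0 8 -2 4 0;0 8 0 0 0;0 6 0 0 0;0 6 0 0 0;0 6 0 0 0;0 6 0 0 0;0 6 0 0 0;0 6 0 0 0;0 6 0 0 0;0 6 0 0 0;0 6 0 0 0;0 6 0 0 0;0 6 0 0 0;0 4 0 0 0;0 0 0 0 0"

```text
time_s: 9.82
position: [0.5534, 0.1803, 0.0134]
tcp_rot: [[0.472, 0.001, 0.882], [-0.882, -0.0, 0.472], [0.001, -1.0, 0.001]]
force: [-0.2, 0.3, 0.6]
opening: 0.007
```

```bash
python3 -c "
from h import *
go(-71.7,265.8,18); c=look(); c=look('top')"
```

```text
t 9.8167 tcp bay [-41.6 186.5] z 13.4 phi 18.06 F [-0.2  0.3  0.6] | tool shift [-84.8   0.3  -4.1] yaw 0.06
scene bar p 0.69 bay c [ 1.8 40.8] size 245.0 29.9 phi 18.18
top bar p 0.9 bay c [ 4.3 37.4] size 226.0 30.9 phi 18.09
```

Request:
send_rows:
  moves: "0 6 0 0 0;0 6 0 0 0;0 6 0 0 0;0 6 0 0 0;0 6 0 0 0;0 6 0 0 0;0 6 0 0 0;0 6 0 0 0;0 4 0 0 0;0 0 0 0 0"

```text
time_s: 10.85
position: [0.5781, 0.1345, 0.0136]
tcp_rot: [[0.472, 0.001, 0.882], [-0.882, -0.0, 0.472], [0.001, -1.0, 0.001]]
force: [-0.5, 0.4, -0.1]
opening: 0.002
```

```bash
python3 -c "
from h import *
go(-71.7,265.8,18); c=look();cv2.imwrite('pics/s2.png',cv2.resize(c['image'][150:320,230:430],None,fx=3,fy=3,interpolation=cv2.INTER_CUBIC)); c=look('top')"
```

```text
t 10.85 tcp bay [-25.3 137.1] z 13.6 phi 18.05 F [-0.5  0.4 -0.1] | tool shift [-136.8    0.5   -4.2] yaw 0.05
scene bar p 0.85 bay c [18.9 -9.3] size 241.2 30.4 phi 18.02
top bar p 0.76 bay c [ 22.8 -17.8] size 211.8 30.5 phi 17.77
```

View pics/s2.png

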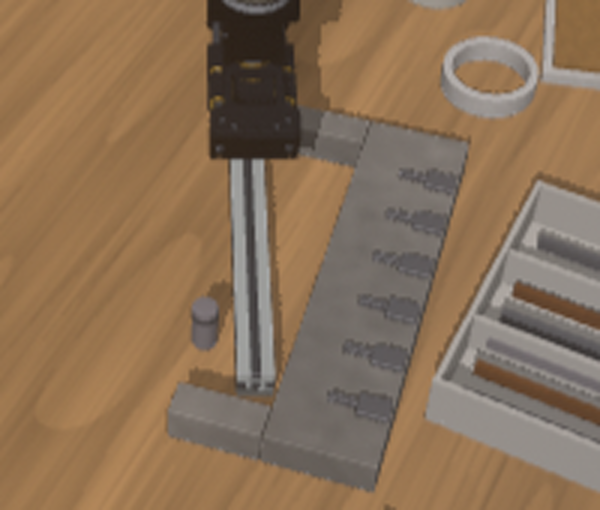

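Request:
send_rows:
  moves: "0 4 0 0 0;0 3 0 0 0;0 0 0 0 0;0 -10 0 0 0;0 0 0 -20 0;0 0 0 -22 0;40 0 0 0 0;87 26 0 0 0;87 26 0 0 0;87 26 0 0 0;87 26 0 0 0;87 25 0 0 0;87 0 0 0 0;87 0 0 0 0"

```text
time_s: 12.22
position: [0.6007, 0.0038, 0.0136]
tcp_rot: [[0.471, 0.002, 0.882], [-0.882, -0.0, 0.471], [0.001, -1.0, 0.001]]
force: [0.4, 0.4, 0.1]
opening: 0.528
```

```bash
python3 -c "
from h import *
go(-24.6,4.6,18);print(read_state()['opening']); c=look(); c=look('top')"
```

```text
t 12.2167 tcp bay [-25.9   4.4] z 13.6 phi 17.97 F [0.4 0.4 0.1] | tool shift [0.2 0.6 1.3] yaw -0.03
0.527609752901307
scene bar p 0.8 bay c [ 21.3 -16.1] size 284.9 30.6 phi 18.08
```

Request:
send_rows:
  moves: "87 0 0 0 0;87 0 0 0 0;87 0 0 0 0;87 0 0 0 0;87 0 0 6 0;87 0 0 5 0;87 0 0 2.7 1;87 0 0 2.7 1;87 0 0 2.7 1;87 0 0 2.7 1;87 0 0 2.7 1;87 0 0 2.7 1;87 0 0 2.7 1;87 0 0 2.7 1;87 0 0 2.7 1;87 0 0 2.7 1;87 0 0 0 0"

```text
time_s: 13.83
position: [0.635, 0.0208, 0.0135]
tcp_rot: [[0.311, 0.001, 0.95], [-0.95, 0.0, 0.311], [0.0, -1.0, 0.001]]
force: [1.4, 0.0, 0.4]
opening: 0.997
```

```bash
python3 -c "
from h import *
go(35,20,0);print(read_state()['opening']); c=look();cv2.imwrite('pics/s3.png',cv2.resize(c['image'][150:320,230:430],None,fx=3,fy=3,interpolation=cv2.INTER_CUBIC)); c=look('top')"
```

```text
t 13.8333 tcp bay [10.8 15.2] z 13.5 phi 8.03 F [1.4 0.  0.4] | tool shift [-1.4  0.6 24.6] yaw 8.03
0.9969028362654292
scene bar p 0.83 bay c [39.6 -9.6] size 250.1 30.3 phi 7.97
top bar p 0.65 bay c [84.5  1.8] size 360.7 165.8 phi -0.17
```

View pics/s3.png

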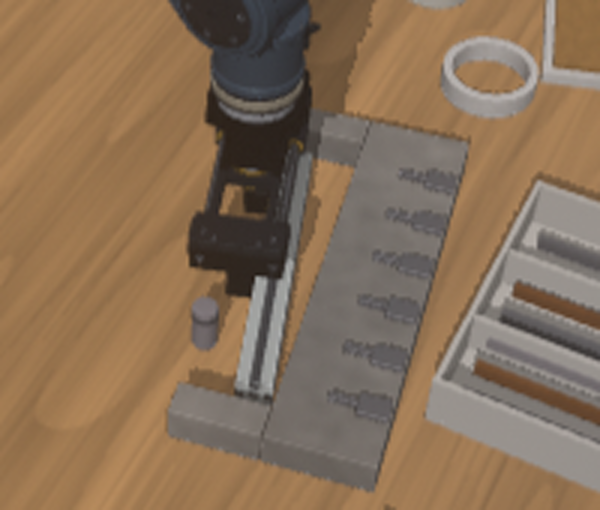

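Request:
send_rows:
  moves: "87 0 0 2.7 1;87 0 0 2.7 1;87 0 0 2.7 1;87 0 0 2.7 1;87 0 0 2.7 1;87 0 0 2.7 1;87 0 0 2.7 1;87 0 0 2.7 1;87 0 0 1.5 0;87 0 0 0 0"

```text
time_s: 14.87
position: [0.6571, 0.0265, 0.0134]
tcp_rot: [[0.177, 0.001, 0.984], [-0.984, -0.0, 0.177], [0.0, -1.0, 0.001]]
force: [-0.7, 0.9, -1.6]
opening: 1.0
```

```bash
python3 -c "
from h import *
go(35.5,20,0); c=look()"
```

```text
t 14.8667 tcp bay [33.6 16.8] z 13.4 phi 0.08 F [-0.7  0.9 -1.6] | tool shift [-3.2  0.4  1.9] yaw 0.08
```

Request:
send_rows:
  moves: "87 0 0 1 0;87 0 0 1 0;87 0 0 1 0;87 0 0 0 0"

```text
time_s: 15.3
position: [0.6591, 0.0269, 0.0135]
tcp_rot: [[0.177, -0.001, 0.984], [-0.984, 0.0, 0.177], [-0.0, -1.0, -0.001]]
force: [-2.2, -1.4, 1.3]
opening: 1.005
```

```bash
python3 -c "
from h import *
go(35.5,20,0)"
```

```text
t 15.3 tcp bay [35.6 17. ] z 13.5 phi 0.08 F [-2.2 -1.4  1.3] | tool shift [-3.   0.5 -0.1] yaw 0.08
```

Request:
send_rows:
  moves: "87 0 0 1 0;87 0 0 1 0;87 0 0 0 0"

```text
time_s: 15.55
position: [0.6592, 0.027, 0.0134]
tcp_rot: [[0.177, -0.005, 0.984], [-0.984, -0.0, 0.177], [-0.001, -1.0, -0.005]]
force: [-6.1, -1.7, 4.5]
opening: 0.998
```

```bash
python3 -c "
from h import *
go(35.5,20,0)"
```

```text
t 15.55 tcp bay [35.7 17. ] z 13.4 phi 0.08 F [-6.1 -1.7  4.5] | tool shift [-3.   0.4 -0.2] yaw 0.08
```

Request:
send_rows:
  moves: "87 0 0 1 0;87 0 0 1 0;87 0 0 0 0;87 0 0 -6 0;87 0 0 -12 0;87 0 0 -20 0;87 0 -35 -20 0;87 0 -35 -30 0;87 0 -35 -30 0;87 -35 -20 0 0;87 -35 0 0 0;87 -35 0 0 0;87 -35 0 0 0;87 -35 0 0 0;87 -35 0 0 0;87 -35 0 0 0;87 0 0 0 0"

```text
time_s: 16.97
position: [0.509, 0.2551, 0.1322]
tcp_rot: [[0.183, 0.003, 0.983], [-0.983, 0.004, 0.183], [-0.003, -1.0, 0.004]]
force: [0.8, -0.8, 0.6]
opening: 1.002
```

```bash
python3 -c "
from h import *
go(35.5,20,0)
for n in ['scene','top']:
    c=look(n); P=pts(c)
    for e in masks_of(c,'bar')[:2]: print(n,e['p'],np.round(e['bbox']),e['region'].sum())
    # gap profile: in bay coords, height along x at several y
    q=P[c['z_map']>0]*1000; d=q[:,:2]-OB; b=np.c_[d@XB,d@YB,q[:,2]]
    if n=='scene':
        cv2.imwrite('pics/s4.png',cv2.resize(c['image'][170:310,270:420],None,fx=4,fy=4,interpolation=cv2.INTER_CUBIC))
    else: cv2.imwrite('pics/t4.png',cv2.resize(c['image'][115:200,220:360],None,fx=5,fy=5,interpolation=cv2.INTER_CUBIC))
    for y in (-110,-60,0,60,100):
        m=(abs(b[:,1]-y)<12)&(b[:,2]>22)&(b[:,2]<32)&(b[:,0]>20)&(b[:,0]<80); print(y,'bar rear..front x',np.percentile(b[m,0],[3,97]).round(1) if m.sum()>3 else m.sum())
"
```

```text
t 16.9667 tcp bay [-72.1 267.9] z 132.2 phi 0.43 F [ 0.8 -0.8  0.6] | tool shift [249.  118.9 105.3] yaw 0.43
scene bar p 0.78 bay c [61.7 -2.9] size 267.4 32.1 phi 0.57
scene 0.78 [311. 207. 347. 284.] 964
-110 bar rear..front x [47.  76.6]
-60 bar rear..front x [46.8 74.9]
0 bar rear..front x [47.5 75. ]
60 bar rear..front x [46.6 74.5]
100 bar rear..front x [46.7 75.2]
top bar p 0.94 bay c [61.9 -2.3] size 260.1 31.9 phi 0.1
top 0.94 [246. 154. 330. 178.] 912
-110 bar rear..front x [47.2 76.5]
-60 bar rear..front x [47.1 76.2]
0 bar rear..front x [46.6 77.2]
60 bar rear..front x [46.7 77.7]
100 bar rear..front x [46.9 77.3]
```

View pics/s4.png

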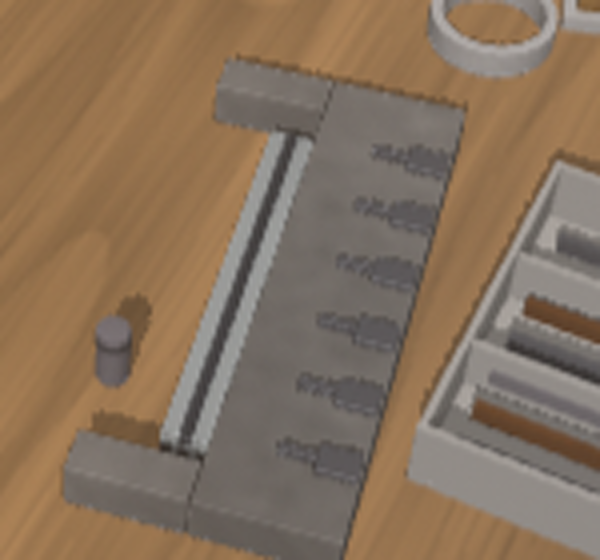

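View pics/t4.png

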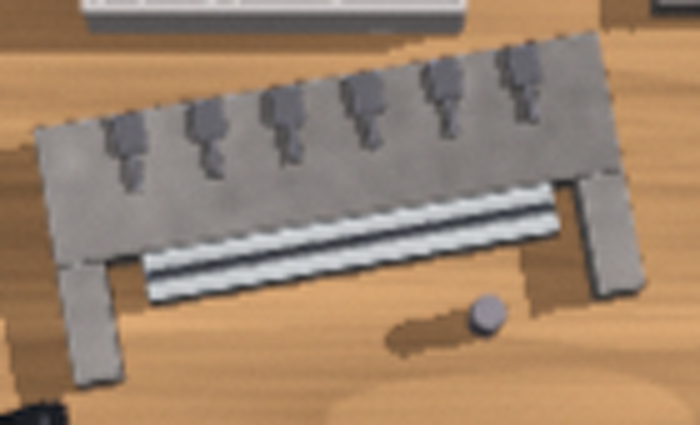

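```bash
python3 -c "
from h import *
print(hand_in())"
```

```text
the job is handed in; nothing more can be done
None
```

The bar is in the bay with its long side flat against the back, and the job is handed in after about 17 s of robot time. I used only pushes:

1. I turned the bar to an 18° slant with the two open fingertips and pushed it up to the mouth.
2. I pushed it lengthwise from its left end until its right end was behind the post.
3. I swung the left end in with both fingertips and pressed the bar lightly against the back. The last force I read was about 6–8 N, followed by a further 2 mm of commanded push.

**Last checks:**
- **Position:** Both cameras put the bar's middle at about x = 62, y = -2 to -3 mm in the bay (nominal x is 60).
- **Flatness:** The bar's front edge sits within about 1 mm of a straight line along its whole length. The top camera gives 0.1° to the bay and the scene camera 0.6°. The two differ slightly, but I see no gap to the back in either picture.
- **Robot:** The gripper was retracted and clear of everything, with its tip 132 mm above the table.
- **Bystanders:** The gripper path stayed clear of the other objects and I saw no sign of contact. I did not measure their positions again at the end.

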